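Turn the leaf of the master-sample case

ROBOT

A 6-joint arm with a two-finger parallel gripper is mounted at the origin on the work surface. World frame = base frame: x ahead of the robot, y to its left, z up, the work surface at z = 0. Lengths are in m, angles in degrees, forces in N, time in s.
With the tool pointing down it reaches from about 0.3 to 0.75 m from the base axis. Payload 8.5 kg.
Tool frame: the origin (TCP) lies on the centre line of the jaws, within the pads' length; the fingertips stand 22 mm ahead of it and the grasp point (between the pads) lies 3 mm ahead of it (bot.tip_extent is the z of the fingertips in the tool frame, in m); z points along the fingers, y is the line along which they close (so a half turn about z gives the same grasp; the last joint's range is limited). The gripper opens to 88 mm and grips with 3 to 60 N. Pads are 18 mm wide; open, the fingers measure 123 mm over their backs; the gripper's body (75 mm by 187 mm) begins 45 mm behind the grasp point.
Start: joints at [-87.451, 21.807, 74.336, -0, 83.858, -12.336], TCP at [0.141, -0.532, 0.261] pointing down, gripper open.
Joint ranges: [-178.18, 178.18], [-50.72, 133.34], [12.68, 142.11], [-81.47, 261.47], [9.98, 163.14], [-165.26, 165.26]. Speed limits (degrees/s): [136.94, 136.94, 180, 180, 180, 180].

INTERFACE

Orientations are given as a 3x3 rotation matrix whose columns are the frame's x, y, z axes.
In Python, from plant import bot, get_image, order, recognise, spot_point gives the robot as it stands.
- The arm moves only by the tool servo_tool, never from a script. Its argument "rows" is a list of rows, each a list of 3 entries, a list of its own where there are three numbers: the shift along the tool's x, y, z each as a share of 0.03 m, from -1 to 1, then the turn about the tool's z as a share of 5 degrees, from -1 to 1, then the gripper's target within -1 to 1 (fully open at 1, half-way at 0, shut at -1). In form: [[[dx, dy, dz], twist, claw], ...]. A call has 1 to 12 rows; each row shifts and turns the commanded pose from where the row before left it, along the tool's axes as they then stand; what a row does not reach is not made up. A row lasts 1/10 s, in which the tool goes at most 50 mm and 8.59 degrees, less where a joint would pass 70% of its speed; a pose out of reach is approached as far as the arm can. A call with a number of a shift or a turn outside -1 to 1 is refused whole. A call with a gripper value outside its range is refused whole. The fingers move at their own pace and stop on an object; "force" is the grip in N (left out, the last holds). Time passes only in rows, so rows that do not move let the fingers close. It gives the time, the measured TCP pose, the force, the opening and the grip force at its end, in the units of the state.
- bot.read_state(): the state, without advancing time (a new reading comes with each control period).
- get_image(name): name is "side" or "top"; returns a dict with "img" (384x512x3 uint8, blue, green, red), "range_z" (384x512 float32, m along the optical axis (not along the pixel's ray), 0 where there is no reading), "fov_y" (degrees; the focal length in pixels is half the picture's height over the tangent of half this angle, whatever the lens; pixels are square), "cx", "cy" (the principal point, pixels), "k1" (the pictures are not rectified: a ray, as slopes to the right and down, at radius r is drawn at 1 + k1 r^2 times it, then the intrinsics apply), "R" (3x3) and "t" (3): a world point X has camera coordinates R X + t. Camera axes: x right, y down, z forward; pixel columns grow to the right and rows downward; lengths in m; the calibration is good to about 2 mm. A picture is of the moment at which its call begins.
- order.sign_off(): hands the job in; it is judged then, once.
Trained networks look in a picture, given as the dict that the camera call returned (one of the last four; its "shot" number tells which), for a name from the list of things; names that differ only in an ending like _2 or _b are one class to them, and where a whole thing is asked for, a point or a joint stands for the part that bears it (a point fixed in the world has none). Each returns a list of dicts, best first, with "score" (0 to 1); they miss things now and then, are a little off and sometimes report something else, mostly with a low value. They report only what shows in the picture. A call takes as long as a camera call.
- recognise(picture, label): "extent" ([left, top, right, bottom] in pixels, round what is visible of it).
- spot_point(picture, label): "at" ([column, row] in pixels: a listed point, or the origin of a listed thing).
The state is a dict: "clock": time; "q": joint angles; "dq": joint speeds; "joint_efforts": joint torques, N m; "position": TCP position; "tcp_rot": TCP orientation; "force": force on the tool from outside, world axes, zero at the start; "ft_torque": the same for the moment, N m; "finger_gap": finger opening in m; "grasp_force": force on a finger pad.
Only numpy, scipy, OpenCV 4.12 (cv2) and the standard library are available. Lean on these libraries where they do the work, as an engineer would, in place of code of your own. Each camera call takes 0.05 s, during which the arm holds its last target. There are 200 camera calls.

TASK

The open master-sample case on the bench has a hinged divider leaf lying flat, or leaning a little raised, over its right-hand tray. Turn the leaf over its spine until it lies fully flat on the left-hand tray, so that the right-hand samples are uncovered: get a fingertip under its yellow thumb tab, push it up and over, and press it down. Only push with the fingertips or the outside of the fingers: do not pinch the leaf, do not fling or slap it over, and leave the loose brass part, peg board, bottle and basket where they are.

Things in the scene. Friction and masses are not known exactly. Their poses are not given: they have to be found in the camera images.
- case: Dark grey sample case fixed to the bench, lying open like a book: 200 mm along its spine (x axis), 342 mm across (y), rims 42 mm above the bench. Origin on the bench under the middle of the spine; z up, y to the left-hand tray, -y to the right-hand one; yaw within 0.3 rad of the robot's axes. Samples lie on foam below the rims; latches and a carrying handle (on the left) stand out up to 19 mm, below 40 mm.
- spine (a point): Point on the leaf's hinge axis at the middle of the spine, 44 mm above the bench; the axis runs along the case's x axis. The leaf is a rigid 4 mm plate with its mid-plane through this axis, 192 mm along the spine and reaching 168 mm from it, about 0.22 kg; white with metal finish chips on the face that is up at the start, blue with chips on the other.
- leaf (a joint): Angle of the leaf about the spine, rad: 0 = flat on the right-hand tray, 1.57 = upright, 3.14 = flat on the left-hand tray (hard stops at 0 and 3.14). Starts between 0 and 0.45. The hinge is stiff (about 0.32 N m): the leaf stays at any angle where it is left and never falls, so it must be pushed all the way; up to about 4 N at the tab moves it.
- tab (a point): Yellow thumb tab at the middle of the leaf's free edge: 50 mm wide, 4 mm thick, from 168 to 200 mm from the hinge axis, overhanging the case's wall by 29 mm; lying flat its underside is 42 mm above the bench, which is free below it. The point is at mid thickness, 185 mm from the axis. Axes turn with the leaf: x along the spine, y towards the spine, z out of the white face.
- part_mid (a point): Loose turned brass part standing on the bench, stepped, with a flange 26 mm in diameter, 66 mm tall; the point is 33 mm up its axis. To be left alone.
- peg_board: Loose plywood board 150 x 190 x 20 mm with grey pegs and brass parts standing on it, 86 mm tall in all; origin at the centre of its underside. To be left alone.
- bottle: Red drinking bottle with a black cap, 72 mm in diameter, 190 mm tall, standing; origin at the centre of its underside. To be left alone.
- basket: Empty blue plastic basket 90 x 160 x 50 mm; origin at the centre of its underside. To be left alone.

How it is judged (in metres and radians):
On the way:
1. the leaf is pushed past upright (value of joint leaf above 1.65 rad), for 0.05 s.
At the end, for the whole second after the job is handed in: The leaf lies flat on the left-hand tray (joint above 3.08 rad, so its edge is within about 12 mm of full contact), at rest, and no bystander has been moved by more than 20 mm (value of joint leaf above 3.08 rad and velocity of joint leaf between -0.05 and 0.05 rad/s and not (distance of part_mid from where it was at the start of the episode above 0.02 m) and not (distance of peg_board from where it was at the start of the episode above 0.02 m) and not (distance of bottle from where it was at the start of the episode above 0.02 m) and not (distance of basket from where it was at the start of the episode above 0.02 m)); the robot touches nothing.
It fails at once if the leaf is pinched between the fingers (the grasp point lies inside the leaf's plate while the fingers touch it) (contact force between the fingers and leaf above 0.3 N and z of the grasp point in the frame of tab between -0.004 and 0.004 m and y of the grasp point in the frame of tab between -0.017 and 0.185 m and x of the grasp point in the frame of tab between -0.098 and 0.098 m).
It fails at once if the leaf is flung or slapped over (faster than 5 rad/s, about 1 m/s at the tab) (velocity of joint leaf above 5 rad/s).
It fails at once if the loose brass part, peg board, bottle or basket is moved by more than 20 mm (distance of any of part_mid, peg_board, bottle, basket from where it was at the start of the episode above 0.02 m).
It also fails if it takes over 51 s, if anything falls off the work surface, if the arm or the gripper's body presses on something with over 40 N, if the wrist force passes 120 N, or if a joint passes its speed limit or range.

## Working session

There is one attempt and no reset: what is moved stays moved. The work goes in short steps, Python scripts to look and compute and a tool call to move; the robot and the scene stay as the last step left them, time stands still between calls to the robot, and variables do not carry over. Pictures are saved under pics/ and viewed, at most 10 in all, crops included, and the job is handed in when it is done.

Besides the shell and the picture viewer there is one more tool, called after "Request:" by a JSON object that holds its "api" and its "payload". servo_tool: Moves the arm, as the interface text tells. Shift numbers are shares of 0.03 m and turn numbers shares of 5 degrees, none past 1 either way. Its arguments: {"type":"object","properties":{"rows":{"type":"array"},"force":{"type":"number"}},"required":["rows"]}

```bash
mkdir -p pics; cat > h.py <<'E'
import numpy as np, cv2
from plant import bot, get_image, order, recognise, spot_point
def ray(p,uv):
    f=p["img"].shape[0]/2/np.tan(np.radians(p["fov_y"])/2)
    d=(np.array(uv,float)-[p["cx"],p["cy"]])/f; u=d.copy()
    for _ in range(20): u=d/(1+p["k1"]*(u@u))
    return np.array([u[0],u[1],1.])
def pt(p,uv,z=None):
    R=np.array(p["R"]);t=np.array(p["t"]);r=ray(p,uv)
    if z is None:
        c,w=map(int,np.round(uv)); a=p["range_z"][max(w-1,0):w+2,max(c-1,0):c+2]; a=a[a>0]
        return R.T@(r*np.median(a)-t) if len(a) else None
    o=-R.T@t; d=R.T@r; return o+d*(z-o[2])/d[2]
E
python3 - <<'E'
from h import *
np.set_printoptions(precision=3,suppress=True)
ims=[]
for n in("top","side"):
    p=get_image(n); cv2.imwrite(f"pics/{n}0.png",p["img"])
    print(n,"cam",-np.array(p["R"]).T@np.array(p["t"]))
    for l in("case","spine","tab","part_mid","peg_board","bottle","basket"):
        for d in spot_point(p,l)[:2]: print(l,round(d["score"],2),np.round(d["at"]),pt(p,d["at"]))
    for d in recognise(p,"tab")[:1]: print("tab ext",d)
print(bot.read_state()["tcp_rot"],bot.tip_extent)
E
```

```text
top cam [0.411 0.176 1.156]
case 0.85 [324. 206.] [0.539 0.017 0.047]
spine 0.98 [325. 207.] [0.535 0.014 0.047]
tab 0.72 [397. 215.] [ 0.518 -0.173  0.053]
part_mid 0.64 [182. 266.] [0.378 0.383 0.031]
peg_board 0.56 [166. 167.] [0.641 0.438 0.019]
bottle 0.61 [124. 265.] [0.379 0.508 0.119]
basket 0.84 [349. 120.] [ 0.785 -0.061  0.005]
tab ext {'extent': [318.6, 172.3, 400.9, 254.1], 'score': 0.84}
side cam [0.384 1.016 0.837]
case 0.79 [285. 165.] [0.536 0.036 0.023]
spine 0.97 [285. 154.] [0.542 0.02  0.046]
part_mid 0.53 [323. 278.] [0.388 0.396 0.047]
peg_board 0.62 [193. 291.] [0.629 0.493 0.052]
bottle 0.66 [318. 357.] [0.371 0.574 0.055]
basket 0.67 [206. 133.] [ 0.79  -0.071  0.004]
tab ext {'extent': [255.0, 111.1, 335.4, 163.5], 'score': 0.77}
[[ 0.966  0.257 -0.   ]
 [ 0.257 -0.966 -0.   ]
 [-0.     0.    -1.   ]] 0.022
```

```bash
python3 -c "
import cv2,numpy as np
a=[cv2.imread(f'pics/{n}0.png') for n in('top','side')]
cv2.imwrite('pics/both0.png',cv2.resize(np.vstack(a),(800,1200))[:, :])
cv2.imwrite('pics/b0.png',np.vstack(a)[:, :][::1]) "
```

```text
(no output)
```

View pics/top0.png

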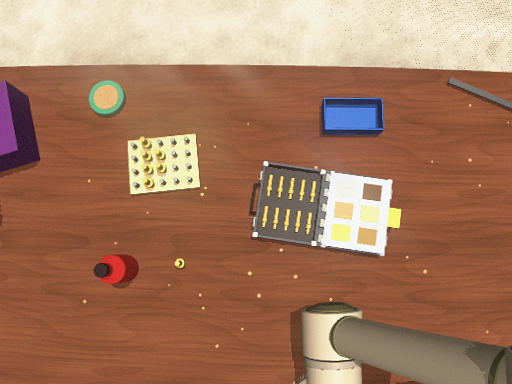

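View pics/side0.png

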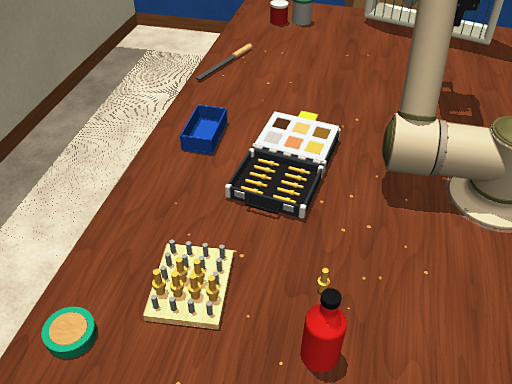

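The top view shows the case with the white leaf at (355,213), the tab at (394,217) on the right, and the rest of the bench clear around it. The leaf looks almost flat. I'll measure the leaf plane and the yaw next.

```bash
python3 - <<'E'
from h import *
np.set_printoptions(precision=4,suppress=True)
p=get_image("top"); im=p["img"]; hsv=cv2.cvtColor(im,cv2.COLOR_BGR2HSV)
P=lambda m:np.array([pt(p,(c,r)) for r,c in np.argwhere(m) if p["range_z"][r,c]>0])
box=np.zeros(im.shape[:2],bool); box[165:262,325:392]=1
W=P(box&(hsv[...,1]<40)&(hsv[...,2]>190)); 
box[:]=0; box[200:236,388:406]=1
T=P(box&(hsv[...,0]>22)&(hsv[...,0]<35)&(hsv[...,1]>120)&(hsv[...,2]>150))
print(len(W),len(T))
rect=cv2.minAreaRect(W[:,:2].astype(np.float32)); print("leaf rect",rect); print(cv2.boxPoints(rect))
print("tab mean",T.mean(0),T.min(0),T.max(0))
rt=cv2.minAreaRect(T[:,:2].astype(np.float32)); print(rt)
S=pt(p,spot_point(p,"spine")[0]["at"],.046); print("spine",S)
A=np.c_[W[:,:2]-S[:2],np.ones(len(W))]; print("plane",np.linalg.lstsq(A,W[:,2],rcond=None)[0])
E
```

```text
3146 227
leaf rect ((0.523417592048645, -0.07105423510074615), (0.1927531510591507, 0.20087657868862152), 82.64387512207031)
[[ 0.4115 -0.1538]
 [ 0.6107 -0.1795]
 [ 0.6354  0.0117]
 [ 0.4361  0.0374]]
tab mean [ 0.511  -0.1648  0.0521] [ 0.4862 -0.197   0.0038] [ 0.5383 -0.1489  0.0549]
((0.5136998295783997, -0.1714193969964981), (0.04351117089390755, 0.05611038580536842), 81.71851348876953)
spine [0.5357 0.0163 0.046 ]
plane [-0.0004 -0.0158  0.0478]
```

Request:
{"api": "servo_tool", "payload": {"rows": [[[1,-0.4,0.25],0,-1],[[1,-0.4,0.25],0,-1],[[1,-0.4,0.25],0,-1],[[1,-0.4,0.25],0,-1],[[1,-0.4,0.25],0,-1],[[1,-0.4,0.25],0,-1],[[1,-0.4,0.25],0,-1],[[1,-0.4,0.25],0,-1],[[1,-0.4,0.25],0,-1],[[1,-0.4,0.25],0,-1],[[1,-0.4,0.25],0,-1],[[1,-0.4,0.25],0,-1]], "force": 10}}

```text
clock: 2.2
position: [0.4533, -0.299, 0.1705]
tcp_rot: [[0.966, 0.257, 0.0], [0.257, -0.966, -0.0], [0.0, 0.0, -1.0]]
force: [-0.2, -0.3, -1.0]
finger_gap: 0.0006
grasp_force: 0.0
```

Request:
{"api": "servo_tool", "payload": {"rows": [[[0,0,0],-1,-1],[[0,0,0],-1,-1],[[0,0,0],-1,-1],[[0,0,0],-1,-1],[[0,0,0],-1,-1],[[0,0,0],-1,-1],[[0,0,0],-1,-1],[[0,0,0],-1,-1],[[0,0,0],-1,-1],[[0,0,0],-1,-1],[[0,0,0],-1,-1],[[0,0,0],-1,-1]]}}

```text
clock: 3.4
position: [0.4522, -0.2999, 0.1708]
tcp_rot: [[0.257, 0.966, 0.0], [0.966, -0.257, -0.0], [-0.0, 0.0, -1.0]]
force: [-0.1, 0.3, 0.1]
finger_gap: 0.0006
grasp_force: 0.0
```

Request:
{"api": "servo_tool", "payload": {"rows": [[[0,0,0],-1,-1],[[0,0,0],-0.55,-1],[[0,0,0],0,-1]]}}

```text
clock: 3.7
position: [0.4522, -0.2999, 0.1708]
tcp_rot: [[0.128, 0.992, 0.0], [0.992, -0.128, -0.0], [-0.0, 0.0, -1.0]]
force: [-0.4, -0.5, -0.3]
finger_gap: 0.0007
grasp_force: 0.0
```

Request:
{"api": "servo_tool", "payload": {"rows": [[[0.4,0.4,0.86],0,-1],[[0.4,0.4,0.86],0,-1],[[0.4,0.4,0.86],0,-1],[[0.4,0.2,0.86],0,-1],[[0.4,0,0.86],0,-1],[[0.3,0,0],0,-1],[[0,0,0],0,-1]]}}

```text
clock: 4.4
position: [0.5029, -0.236, 0.0422]
tcp_rot: [[0.128, 0.992, -0.0], [0.992, -0.128, 0.0], [0.0, -0.0, -1.0]]
force: [-0.5, -0.3, 0.5]
finger_gap: 0.0008
grasp_force: 0.0
```

```bash
python3 - <<'E'
from h import *
for n,(a,b,c,d) in (("top",(150,280,300,440)),("side",(60,230,210,410))):
    p=get_image(n); cv2.imwrite(f"pics/{n}1.png",cv2.resize(p["img"][a:b,c:d],None,fx=2,fy=2,interpolation=3))
a=[cv2.imread(f"pics/{n}1.png") for n in("top","side")]
h=max(x.shape[0] for x in a); a=[cv2.copyMakeBorder(x,0,h-x.shape[0],0,0,0) for x in a]
cv2.imwrite("pics/c1.png",np.hstack(a))
print(bot.read_state()["position"])
E
```

```text
[ 0.50331197 -0.23747821  0.04321942]
```

View pics/c1.png

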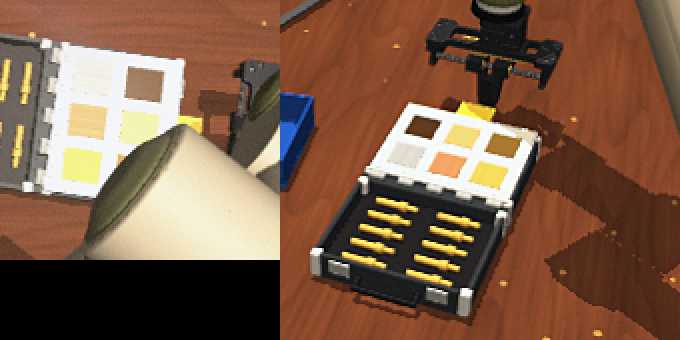

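The fingers are closed behind the tab and centred on it, at about (490,85) in the side crop. I'll move in until they touch.

Request:
{"api": "servo_tool", "payload": {"rows": [[[0.4,0,0],0,-1],[[0.4,0,0],0,-1],[[0.4,0,0],0,-1],[[0.15,0,0],0,-1],[[0,0,0],0,-1]]}}

```text
clock: 5.0
position: [0.508, -0.1958, 0.0419]
tcp_rot: [[0.127, 0.992, -0.0], [0.992, -0.127, 0.0], [0.0, -0.0, -1.0]]
force: [0.4, 0.3, 0.3]
finger_gap: 0.0004
grasp_force: 0.0
```

Request:
{"api": "servo_tool", "payload": {"rows": [[[0.15,0,0],0,-1],[[0.1,0,0],0,-1],[[0,0,0],0,-1]]}}

```text
clock: 5.3
position: [0.5089, -0.1902, 0.0418]
tcp_rot: [[0.128, 0.992, 0.0], [0.992, -0.128, -0.002], [-0.002, 0.0, -1.0]]
force: [-2.8, -5.7, -0.7]
finger_gap: 0.0006
grasp_force: 2.9
```

Request:
{"api": "servo_tool", "payload": {"rows": [[[0.1,0,0],0,-1],[[0,0,-0.12],0,-1],[[0,0,-0.12],0,-1],[[0,0,-0.12],0,-1]]}}

```text
clock: 5.7
position: [0.5091, -0.1893, 0.0529]
tcp_rot: [[0.129, 0.992, 0.0], [0.992, -0.129, -0.005], [-0.005, 0.001, -1.0]]
force: [-5.5, -15.1, -1.1]
finger_gap: 0.001
grasp_force: 9.1
```

```bash
python3 - <<'E'
from h import *
for n,(a,b,c,d) in (("top",(150,280,300,440)),("side",(60,200,210,410))):
    p=get_image(n); cv2.imwrite(f"pics/{n}2.png",cv2.resize(p["img"][a:b,c:d],None,fx=2,fy=2,interpolation=3))
    hsv=cv2.cvtColor(p["img"],cv2.COLOR_BGR2HSV)
    if n=="side":
        z=[]
        for r in range(100,165):
            for c in range(245,345):
                if hsv[r,c,1]<40 and hsv[r,c,2]>150:
                    q=pt(p,(c,r)); 
                    if q is not None: z.append(q)
        z=np.array(z); y=(z[:,:2]-[.5357,.0163])@[.128,.992]; k=(y<-.02)&(y>-.16)
        print(np.polyfit(y[k],z[k,2],1))
print(bot.read_state()["position"])
E
```

```text
[-0.09190304  0.04731806]
[ 0.5091255  -0.18925523  0.05325432]
```

View pics/side2.png

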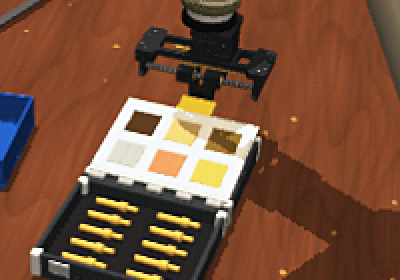

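Request:
{"api": "servo_tool", "payload": {"rows": [[[0.05,0,-0.33],0,-1],[[0.05,0,-0.33],0,-1],[[0.08,0,-0.32],0,-1],[[0.08,0,-0.32],0,-1],[[0.12,0,-0.31],0,-1],[[0.12,0,-0.31],0,-1]]}}

```text
clock: 6.4
position: [0.511, -0.175, 0.1115]
tcp_rot: [[0.129, 0.992, 0.001], [0.992, -0.129, -0.007], [-0.007, 0.001, -1.0]]
force: [-6.6, -17.5, 5.9]
finger_gap: 0.0
grasp_force: 10.1
```

```bash
cat > ang.py <<'E'
from h import *
import sys
p=get_image("side"); cv2.imwrite(f"pics/s{sys.argv[1]}.png",cv2.resize(p["img"][20:220,190:430],None,fx=2.5,fy=2.5,interpolation=3))
hsv=cv2.cvtColor(p["img"],cv2.COLOR_BGR2HSV); m=(hsv[...,1]<40)&(hsv[...,2]>150); m[:20]=0;m[200:]=0;m[:,:235]=0;m[:,345:]=0
z=np.array([q for q in (pt(p,(c,r)) for r,c in np.argwhere(m)) if q is not None])
y=(z[:,:2]-[.5357,.0163])@[.128,.992]; h=z[:,2]-.046
k=(y<.0)&(h>0)&(np.hypot(y,h)>.04)&(np.hypot(y,h)<.18)
print(k.sum(),"angle",np.median(np.arctan2(h[k],-y[k])))
s=bot.read_state(); d=s["position"]-np.array([.5357,.0163,.044]); print("case y,z",d[:2]@[.128,.992],d[2],"x",d[:2]@[.992,-.128],s["force"],s["clock"])
E
python3 ang.py 3
```

```text
1517 angle 0.4076522868684162
case y,z -0.19239687379577144 0.06876325565115617 x 0.00016671052510005419 [-10.32942503 -16.41739559   9.45557971] 6.45
```

Request:
{"api": "servo_tool", "payload": {"rows": [[[0.27,0,-0.6],0,-1],[[0.33,0,-0.57],0,-1],[[0.38,0,-0.53],0,-1],[[0.45,0,-0.49],0,-1],[[0,0,0],0,-1]]}}

```text
clock: 6.95
position: [0.5172, -0.1297, 0.1789]
tcp_rot: [[0.128, 0.992, 0.004], [0.992, -0.128, -0.005], [-0.005, 0.004, -1.0]]
force: [-1.9, -7.7, 5.5]
finger_gap: 0.0006
grasp_force: 3.9
```

```bash
python3 ang.py 4
```

```text
1415 angle 0.8273354912218862
case y,z -0.14747154908631996 0.13398281693358355 x 0.00042555290747185726 [-0.57184547 -5.05701641  5.01923659] 7.0
```

Request:
{"api": "servo_tool", "payload": {"rows": [[[0.5,0,-0.44],0,-1],[[0.54,0,-0.39],0,-1],[[0.58,0,-0.33],0,-1],[[0.61,0,-0.27],0,-1],[[0.63,0,-0.21],0,-1],[[0.65,0,-0.15],0,-1],[[0,0,0],0,-1]]}}

```text
clock: 7.7
position: [0.5304, -0.0231, 0.2301]
tcp_rot: [[0.126, 0.992, 0.001], [0.992, -0.126, -0.0], [0.0, 0.001, -1.0]]
force: [-0.2, 0.0, -1.1]
finger_gap: 0.0005
grasp_force: 0.0
```

```bash
python3 ang.py 5
```

```text
134 angle 1.4455961391953036
case y,z -0.04071781509218065 0.1855928069409704 x -0.0003742518955599447 [-0.12076489 -0.67070385 -0.25900679] 7.75
```

View pics/s5.png

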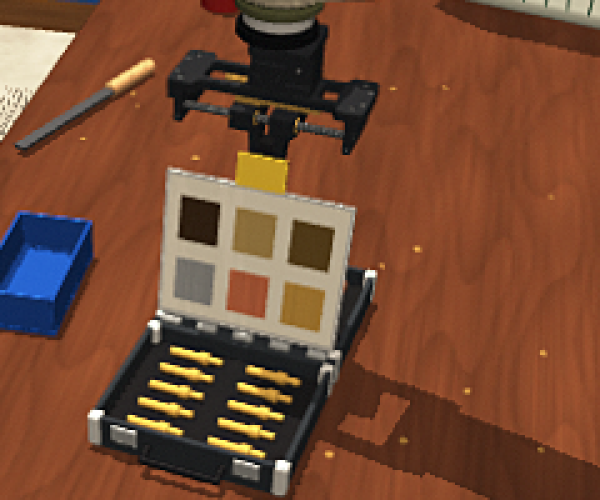

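Request:
{"api": "servo_tool", "payload": {"rows": [[[0.58,0,0],0,-1],[[0.58,0,0],0,-1],[[0.55,0,0.07],0,-1],[[0.55,0,0.07],0,-1],[[0.52,0,0.17],0,-1],[[0.52,0,0.17],0,-1],[[0,0,0],0,-1]]}}

```text
clock: 8.45
position: [0.5426, 0.075, 0.214]
tcp_rot: [[0.127, 0.992, -0.002], [0.992, -0.127, 0.001], [0.0, -0.002, -1.0]]
force: [-0.3, -0.7, 0.7]
finger_gap: 0.0003
grasp_force: 0.0
```

```bash
python3 ang.py 6
```

```text
0 angle nan
case y,z 0.05843134184272225 0.1704129064899197 x -0.0005467574371395955 [-0.21607767  0.29478032  0.12123892] 8.5
  return _methods._mean(a, axis=axis, dtype=dtype,
  ret = ret.dtype.type(ret / rcount)
```

View pics/s6.png

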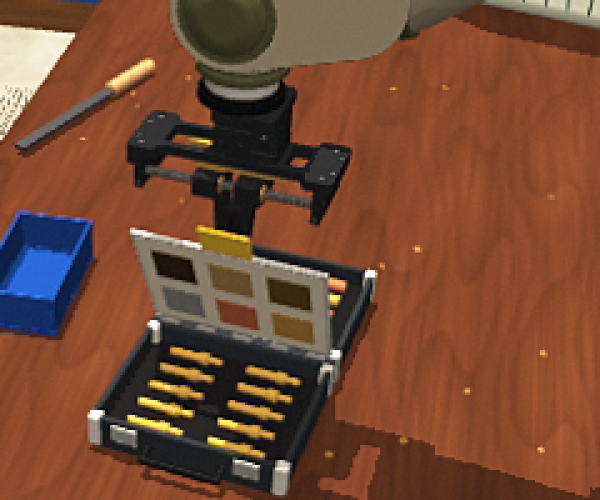

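The side view shows the leaf past upright at about 2 rad, with the tab near (225,242) and the fingertip behind it. I'll continue along the arc.

Request:
{"api": "servo_tool", "payload": {"rows": [[[0.48,0,0.27],0,-1],[[0.48,0,0.27],0,-1],[[0.41,0,0.37],0,-1],[[0.41,0,0.37],0,-1],[[0.33,0,0.43],0,-1],[[0.33,0,0.43],0,-1],[[0.25,0,0.5],0,-1],[[0.25,0,0.5],0,-1],[[0,0,0],0,-1]]}}

```text
clock: 9.4
position: [0.5531, 0.1622, 0.1184]
tcp_rot: [[0.127, 0.992, -0.004], [0.992, -0.127, -0.0], [-0.001, -0.004, -1.0]]
force: [0.7, -0.1, -0.5]
finger_gap: 0.0004
grasp_force: 0.0
```

Request:
{"api": "servo_tool", "payload": {"rows": [[[0.13,0,0.5],0,-1],[[0.13,0,0.5],0,-1],[[0.05,0,0.3],0,-1],[[0,0,0.3],0,-1],[[0,0,0],0,-1]]}}

```text
clock: 9.9
position: [0.555, 0.1704, 0.0721]
tcp_rot: [[0.128, 0.992, -0.002], [0.992, -0.128, -0.0], [-0.0, -0.002, -1.0]]
force: [0.5, 0.1, -0.7]
finger_gap: 0.0003
grasp_force: 0.0
```

Request:
{"api": "servo_tool", "payload": {"rows": [[[0,0,0.1],0,-1],[[0,0,0.1],0,-1],[[0,0,0],0,-1]]}}

```text
clock: 10.2
position: [0.5556, 0.1704, 0.0683]
tcp_rot: [[0.128, 0.992, 0.001], [0.992, -0.128, 0.0], [0.0, 0.001, -1.0]]
force: [-3.6, -0.3, 9.9]
finger_gap: 0.0005
grasp_force: 5.2
```

```bash
python3 ang.py 7 2>/dev/null
```

```text
0 angle nan
case y,z 0.1554317482256837 0.024338248191660236 x 1.776493812718355e-06 [-3.39338428  0.31780824 10.52477494] 10.25
```

View pics/s7.png

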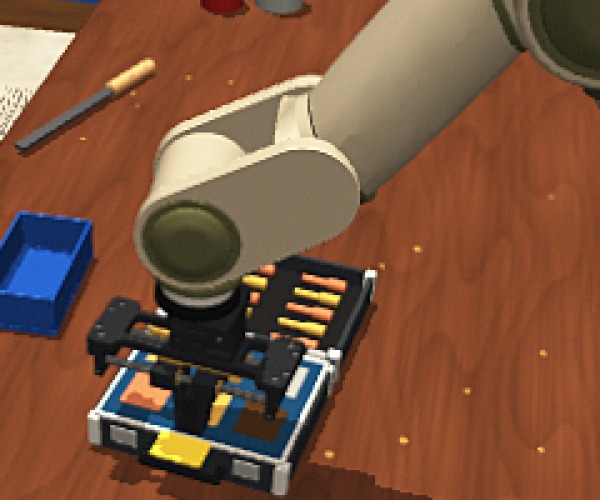

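The blue face is up and flat, with the tab at (180,447) above the handle, and the leaf is against its stop with about 10 N on it. I'll press a little more, retreat straight up, and check.

Request:
{"api": "servo_tool", "payload": {"rows": [[[0,0,0.05],0,-1],[[0,0,0],0,-1],[[0,0,-0.3],0,-1],[[0,0,-1],0,-1],[[-0.5,0,-1],0,-1],[[-1,0,-1],0,-1],[[-1,0,-1],0,-1],[[-1,0,0],0,-1],[[-1,0,0],0,-1],[[-1,0,0],0,-1],[[0,0,0],0,-1]]}}

```text
clock: 11.35
position: [0.5341, 0.0041, 0.1948]
tcp_rot: [[0.132, 0.991, 0.001], [0.991, -0.132, -0.001], [-0.001, 0.001, -1.0]]
force: [0.2, 1.6, -0.6]
finger_gap: 0.0008
grasp_force: 0.0
```

```bash
python3 - <<'E'
from h import *
p=get_image("side"); cv2.imwrite("pics/s8.png",cv2.resize(p["img"][20:220,190:430],None,fx=2.5,fy=2.5,interpolation=3))
hsv=cv2.cvtColor(p["img"],cv2.COLOR_BGR2HSV); m=(hsv[...,0]>95)&(hsv[...,0]<125)&(hsv[...,1]>100); m[:140]=0;m[:,:225]=0;m[225:]=0
z=np.array([q for q in (pt(p,(c,r)) for r,c in np.argwhere(m)) if q is not None])
y=(z[:,:2]-[.5357,.0163])@[.128,.992]; k=(y>.02)&(y<.165)&(z[:,2]>.03)&(z[:,2]<.08)
print(k.sum(),np.polyfit(y[k],z[k,2],1))
t=get_image("top")
for l in("part_mid","peg_board","bottle","basket"):
    for d in spot_point(t,l)[:1]: print(l,d["at"])
print(bot.read_state()["position"],bot.read_state()["force"])
E
```

```text
1368 [-0.00030823  0.04707232]
part_mid [178.4, 261.8]
peg_board [160.7, 164.5]
bottle [127.1, 265.2]
basket [345.2, 119.8]
[0.53425576 0.00781485 0.19448366] [ 1.66233961 -0.14354773  0.42756033]
```

View pics/s8.png

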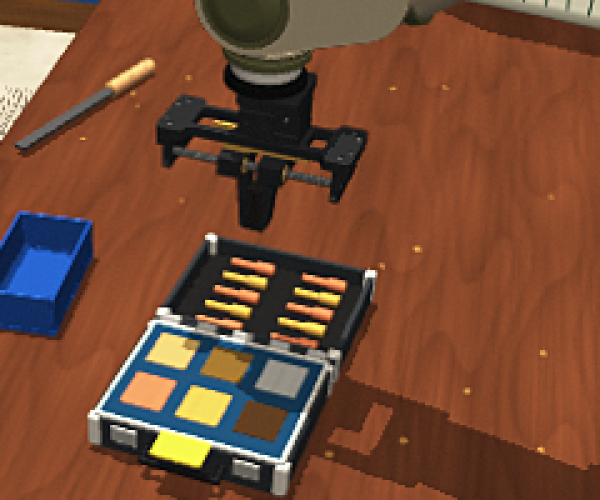

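The leaf is flat on the left tray (fitted slope about 0) and the right-hand samples are uncovered. The gripper is clear of everything.

```bash
python3 -c "
from plant import order
print(order.sign_off())"
```

```text
the job is handed in; nothing more can be done
None
```

The leaf has been turned over and lies flat on the left-hand tray with the right-hand samples uncovered, nothing else was touched, and the job is handed in; `sign_off()` returned no verdict.

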